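# File the slim slide case in the slide cabinet

## Task

File the slim slide case that stands on the bench: pull the upper drawer of the small steel slide cabinet right out to its stop, push the case down between the drawer's two partition plates until it stands on the drawer floor, let go of it, and push the drawer fully shut again. Keep the case upright throughout (there are glass slides in it), leave the lower drawer shut, and do not disturb the thick case or the other things on the bench.

Things in the scene. Friction and masses are not known exactly. Their poses are not given: they have to be found in the camera images.
- slide_cabinet: fixed two-drawer cabinet of grey sheet steel, 190 deep x 200 wide x 146 mm high. Origin: centre of its underside, on the bench; x points from its front to its back, y across it to the left, z up. Its front is at x = -95 mm; shut drawer fronts (white) are flush with it. Its top plate's underside is at z = 140 mm: only what stands lower goes in.
- drawer_upper (a joint): upper, tall drawer (white front 187 x 78 mm, z = 60 to 138 mm): 0 = shut and flush; grows as it slides out along the cabinet's -x, to its hard stop at 0.140 m. Starts 0 to 20 mm ajar. About 2 N friction; stays where it is left.
- drawer_lower (a joint): lower drawer (front 42 mm high, with its own bar handle 32 mm above the bench, right below the upper one): 0 = shut, as it starts and must stay; slides out to 0.140 m
- upper_handle (a point): middle of the upper drawer's steel bar handle, moves with the drawer; axes as the cabinet's. A round bar about 10 mm thick, 100 mm long along y, 35 mm in front of the drawer front on a post at each end, 122 mm above the bench. Can be pinched from above, one finger in front of the bar, one in the 30 mm behind it.
- gap (a point): the gap between two aluminium partition plates in the upper drawer, moves with it: point on the drawer floor (65 mm above the bench), mid-gap. Axes as the cabinet's. Gap 25 mm wide along x, 176 mm long along y; plates 28 mm high, lips flared to 33 mm. It is 78 mm behind the drawer's front face. Before it lie flat things (under 13 mm); from 50 mm behind it stand two filed cases, fixed.
- case_slim: the slim slide case: black plastic, blank white labels, standing on its long edge on the bench, right of the cabinet; 22 thick (its x) x 92 long (y) x 62 mm high (z), 0.11 to 0.22 kg. Origin: centre of its underside. Goes into the gap lengthwise along the gap's y, either way round; when home its top is 127 mm above the bench and 33 mm stand clear of the plates.
- case_thick: the thick slide case: same look, length and height but 40 mm thick (its x); stands beside the slim one, on either side of it. Too thick for the gap; leave it. Origin: centre of its underside.
- loupe: black eyepiece loupe, 52 mm across, 19 mm high, on the bench behind the cases; leave it. Origin: centre of its underside.
- mug: spotted mug, 93 mm high, at the left front of the bench; leave it. Origin: centre of its underside.
- tape_roll: roll of tape, 96 mm across, 25 mm high, lying at the right front; leave it. Origin: centre of its underside.
- dish_slips: glass dish, 83 mm across, 14 mm high, to the right of the cabinet; leave it. Origin: centre of its underside.

How it is judged:
By the outcome, as a careful person would: the job done as asked, in the order asked, and still so for the second after the job is handed in, with the robot touching nothing.
It also fails if it takes over 67 s, if anything falls off the work surface, if the arm or the gripper's body presses on something with over 40 N, if the wrist force passes 120 N, or if a joint passes its speed limit or range.

## Robot

A 7-joint arm with a two-finger parallel gripper is mounted at the origin on a cart in front of the work surface, level with it; the furniture and walls round the work are solid. World frame = base frame: x ahead of the robot, y to its left, z up, the work surface at z = 0. Lengths are in m, angles in rad, forces in N, time in s.
With the tool pointing down it reaches from about 0.4 to 0.85 m from the base axis. Payload 4.4 kg.
Tool frame: the origin (TCP) lies between the finger pads; the fingertips stand 14 mm ahead of it and the grasp point (between the pads) lies 5 mm behind it; z points along the fingers, y is the line along which they close (so a half turn about z gives the same grasp; the last joint's range is limited). The gripper opens to 94 mm and grips with 3 to 60 N. Pads are 16 mm wide; open, the fingers measure 119 mm over their backs; the gripper's body (75 mm by 177 mm) begins 78 mm behind the grasp point.
Start: joints at [-0.066, 0.628, 0.038, 1.517, -0.027, 0.996, -0.02], TCP at [0.65, 0, 0.219] pointing down, gripper open.
Joint ranges: [-3.06, 3.06], [-0.37, 2.12], [-1.25, 1.32], [0.18, 2.47], [-1.1, 4.24], [0.23, 1.98], [-2.94, 2.94]. Speed limits (rad/s): [2.57, 2.57, 3.14, 3.14, 3.14, 3.14, 3.14].

## Interface

Orientations are given as a unit quaternion [w, x, y, z].
In Python, from workcell import * gives the robot as it stands. Calls block until the motion is done:
- reach(position, orientation): joint-space move of the TCP to a pose.
- move_l(position, max_speed=0.15, ori=None, guard=None): straight line of the TCP; ori=None keeps the orientation; max_speed is the mean speed in m/s. With guard (N) it stops when the force on the tool has changed by that much, and returns True; else False.
- movej(angles): joint-space move.
- gripper_open() and close_gripper(): open the fingers fully, or close them until they stop; the grip force is fixed at half the most.
- pause(seconds).
- inverse_kinematics(position, orientation): joint angles nearest the present ones, or None.
- state(): the state.
- read_camera(name): name is "scene" or "side" or "wrist"; returns a dict with "img" (384x512x3 uint8, blue, green, red), "K" (3x3 intrinsics, pixels), "k1" (the pictures are not rectified: a ray, as slopes to the right and down, at radius r is drawn at 1 + k1 r^2 times it, then the intrinsics apply), "rvec" (rotation vector, rad) and "tvec" (3), from world to camera coordinates, as OpenCV has them; the wrist camera has in their place "hand_eye" (4x4, takes a point from camera to tool coordinates, whose origin is the TCP and whose axes are the flange's). Camera axes: x right, y down, z forward; pixel columns grow to the right and rows downward; lengths in m; the calibration is good to about 2 mm. A picture is of the moment at which its call begins: read the wrist's pose just before it. There is no depth.
A pose or a line that the arm cannot do raises IKError and nothing moves.
- close_job(): hands the job in; it is judged then, once.
The state is a dict: "time_s": time; "joints": joint angles; "dq": joint speeds; "tau": joint torques, N m; "ee_pos": TCP position; "eef_rot": TCP orientation; "ft_force": force on the tool from outside, world axes, zero at the start; "ft_torque": the same for the moment, N m; "gripper_width": finger opening in m; "grasp_force": force on a finger pad.
Only numpy, scipy, OpenCV 4.12 (cv2) and the standard library are available. Lean on these libraries where they do the work, as an engineer would, in place of code of your own. Each camera call takes 0.05 s, during which the arm holds its last target. There are 200 camera calls.

## Working session

There is one attempt and no reset: what is moved stays moved. The work goes in short steps, each a Python script; the robot and the scene stay as the last script left them, time stands still between calls to the robot, and variables do not carry over. Pictures are saved under pics/ and viewed, at most 10 in all, crops included, and the job is handed in when it is done.

```bash
ls; mkdir -p pics
python3 - <<'E'
from workcell import *
import cv2,pickle
d={}
for n in("scene","side","wrist"):
    s=state();c=read_camera(n);d[n]=c
    if n=="wrist": c["pos"],c["rot"]=s["ee_pos"],s["eef_rot"]
    print(n,c["K"],c["k1"],c.get("rvec"),c.get("tvec"),c.get("hand_eye"))
pickle.dump(d,open("c0.pkl","wb"))
print(s)
cv2.imwrite("pics/scene0.png",cv2.resize(d["scene"]["img"],(800,600)))
cv2.imwrite("pics/side0.png",cv2.resize(d["side"]["img"],(800,600)))
E
```

```text
pics
scene [[366.01601517   0.         254.35700198]
 [  0.         366.01601517 197.27543194]
 [  0.           0.           1.        ]] -0.06468221429587484 [ 0.63097814 -2.67049464  1.16649272] [0.52253613 0.24704935 1.14601896] None
side [[408.29503663   0.         258.01523962]
 [  0.         408.29503663 187.66075566]
 [  0.           0.           1.        ]] 0.03528325350019256 [ 2.1472201  -0.16213792  0.05807757] [-0.56063325  0.14369483  1.28470422] None
wrist [[267.6421669    0.         253.59714595]
 [  0.         267.6421669  193.04014944]
 [  0.           0.           1.        ]] -0.039156602032750475 None None [[ 1.00039131e-03 -9.62163199e-01 -2.72471974e-01  8.06996835e-02]
 [ 9.99999173e-01  7.42432480e-04  1.04983005e-03  6.44460638e-04]
 [-8.07815799e-04 -2.72472799e-01  9.62163147e-01 -1.63968591e-01]
 [ 0.00000000e+00  0.00000000e+00  0.00000000e+00  1.00000000e+00]]
{'time_s': 0.1, 'joints': array([-0.06581235,  0.62922425,  0.0384829 ,  1.51825882, -0.02699504,
        0.99628018, -0.0199786 ]), 'dq': array([-0.00056859, -0.00313625,  0.00151085, -0.00373898, -0.00126884,
        0.00124199,  0.00113086]), 'tau': array([ 3.91938796e-03, -5.50791907e+01,  1.14763990e+00, -1.87118143e+01,
       -5.21624205e-02,  1.91878073e-02,  1.80005208e-05]), 'ee_pos': array([6.49435737e-01, 1.48540065e-05, 2.18668725e-01]), 'eef_rot': array([-5.69210738e-04,  7.07104489e-01,  7.07108591e-01, -5.98311702e-04]), 'ft_force': array([ 0.23260886, -0.03450072,  0.46874319]), 'ft_torque': array([ 0.03604328,  0.04191108, -0.01850644]), 'grasp_force': 0.0, 'gripper_width': 0.09359667552986504}
```

View pics/scene0.png

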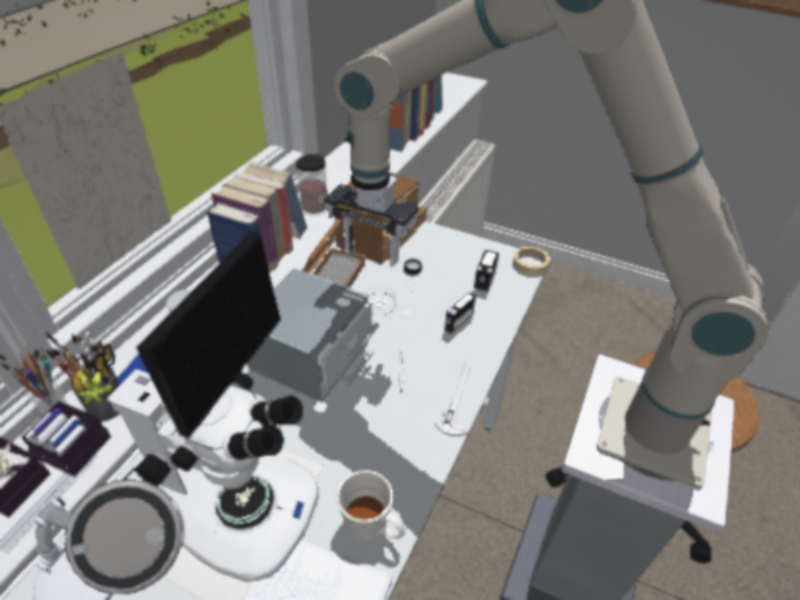

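View pics/side0.png

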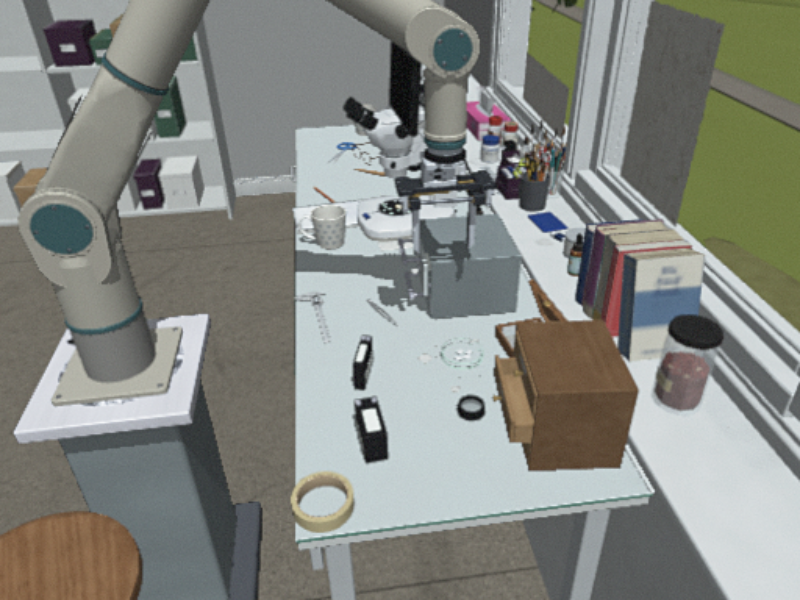

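The scene view shows the slim case near (460,313) and the thick one near (486,270), out of 800 px. In the side view they are at (362,362) and (370,430), with the cabinet at (470,265) and its front facing the robot. I'll start with rough positions.

```bash
cat > h.py <<'E'
import numpy as np,cv2,pickle
from scipy.spatial.transform import Rotation as R
def q2R(q): return R.from_quat(np.roll(q,-1)).as_matrix()
def pose(c):  # camera->world
    if "hand_eye" in c and c["hand_eye"] is not None:
        T=np.eye(4);T[:3,:3]=q2R(c["rot"]);T[:3,3]=c["pos"];T=T@np.array(c["hand_eye"])
        return T[:3,:3],T[:3,3]
    Rm=cv2.Rodrigues(np.array(c["rvec"],float))[0]
    return Rm.T,-Rm.T@np.array(c["tvec"]).ravel()
def rays(c,px):
    p=cv2.undistortPoints(np.array(px,float).reshape(-1,1,2),c["K"],np.array([c["k1"],0,0,0,0.]))[:,0]
    A,o=pose(c); return o,np.c_[p,np.ones(len(p))]@A.T
def onz(c,px,z):
    o,d=rays(c,px); return o+d*((z-o[2])/d[:,2])[:,None]
def proj(c,P):
    A,o=pose(c); P=np.atleast_2d(P)
    rv=cv2.Rodrigues(A.T)[0]
    return cv2.projectPoints(P.astype(float),rv,-A.T@o,c["K"],np.array([c["k1"],0,0,0,0.]))[0][:,0]
def quat(yaw): # tool down, finger-closing axis (tool y) at angle yaw from world x
    y=np.array([np.cos(yaw),np.sin(yaw),0]);z=np.array([0,0,-1.]);x=np.cross(y,z)
    return np.roll(R.from_matrix(np.c_[x,y,z]).as_quat(),1)
def shot(name):
    from workcell import state,read_camera
    s=state();c=read_camera(name)
    if name=="wrist": c["pos"],c["rot"]=s["ee_pos"],s["eef_rot"]
    return c
E
python3 - <<'E'
from h import *
np.set_printoptions(precision=3,suppress=True)
d=pickle.load(open("c0.pkl","rb"))
k=.64
f=lambda n,px,z:print(n,z,onz(d[n],np.array(px)*k,z))
f("side",[(362,345),(370,412)],.062)
f("scene",[(460,308),(487,262)],.062)
f("side",[(420,222),(425,262),(526,251),(512,218)],.146)
f("scene",[(375,290),(320,355),(300,272),(245,325)],.146)
f("side",[(323,500)],.02); f("side",[(462,352),(472,405)],.01);f("side",[(330,245)],0)
cv2.imwrite("pics/wrist0.png",cv2.resize(d["wrist"]["img"],(800,600)))
E
```

```text
side 0.062 [[ 0.475 -0.095  0.062]
 [ 0.472 -0.279  0.062]]
scene 0.062 [[ 0.468 -0.091  0.062]
 [ 0.47  -0.281  0.062]]
side 0.146 [[0.641 0.23  0.146]
 [0.622 0.051 0.146]
 [0.838 0.059 0.146]
 [0.852 0.212 0.146]]
scene 0.146 [[0.625 0.028 0.146]
 [0.631 0.241 0.146]
 [0.799 0.051 0.146]
 [0.806 0.241 0.146]]
side 0.02 [[ 0.386 -0.412  0.02 ]]
side 0.01 [[ 0.674 -0.084  0.01 ]
 [ 0.659 -0.236  0.01 ]]
side 0 [[0.431 0.425 0.   ]]
```

View pics/wrist0.png

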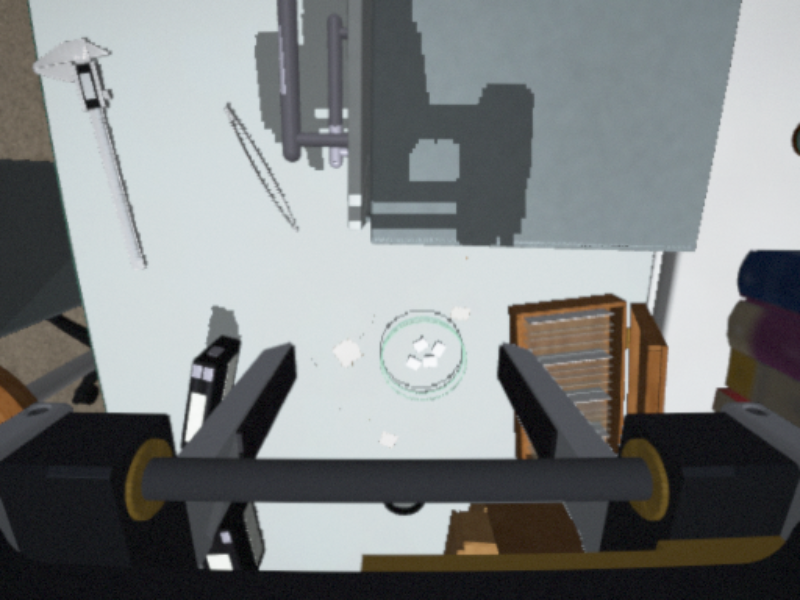

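The wrist view has up = +y and right = +x. The drawer handle bar is at (290,80), the cabinet's right front top corner at (370,240), and the slim case at (210,390), partly hidden by a finger. I'll take closer looks at the cabinet and the case.

Run:
```python
from workcell import *
from h import *
print(state()["time_s"])
reach([.47,-.17,.25],quat(0)); c2=shot("wrist")
reach([.60,.08,.30],quat(0)); c1=shot("wrist")
pickle.dump((c1,c2),open("c1.pkl","wb"))
print(state()["time_s"],c1["pos"],c2["pos"])
cv2.imwrite("pics/w1.png",cv2.resize(c1["img"],(800,600),interpolation=cv2.INTER_CUBIC))
cv2.imwrite("pics/w2.png",cv2.resize(c2["img"],(800,600),interpolation=cv2.INTER_CUBIC))
```

```text
0.15
2.3333 [0.59968463 0.07795867 0.29953887] [ 0.47148387 -0.16896145  0.2500805 ]
```

View pics/w1.png

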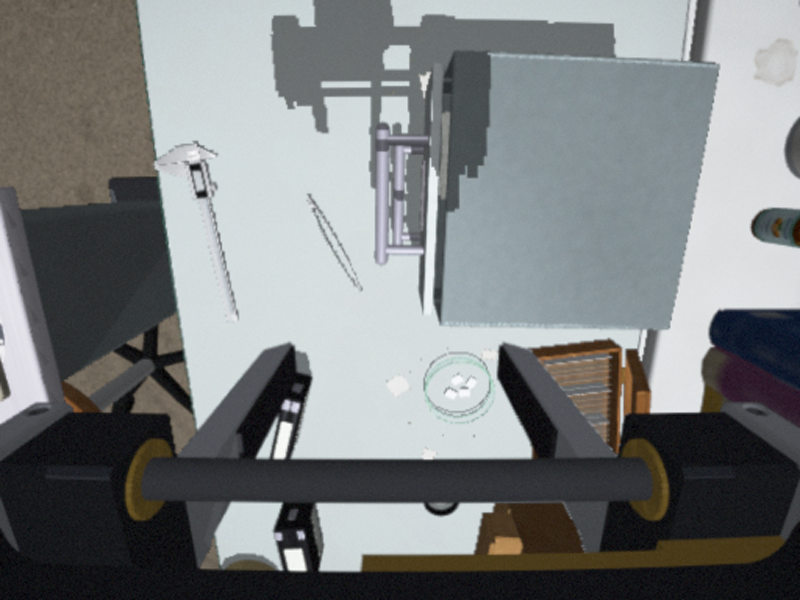

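View pics/w2.png

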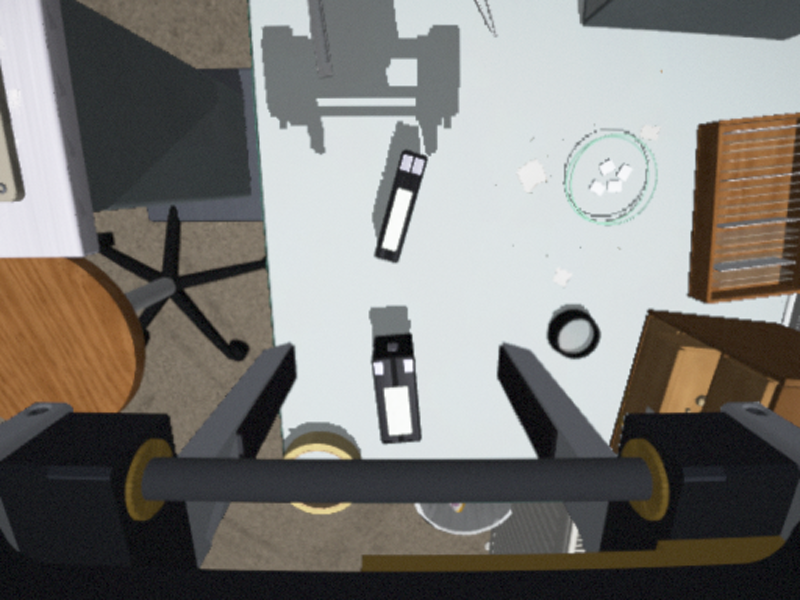

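w1 shows the upper handle bar from (382,128) to (381,260) and cabinet top corners at about (456,53), (717,65), (670,328) and (442,325). The drawer is slightly ajar. w2 shows the slim case's top with corners at about (401,152), (427,154), (397,262) and (376,258), tilted in yaw; the thick case is below it at (397,390).

Run:
```python
from h import *
np.set_printoptions(precision=4,suppress=True)
c1,c2=pickle.load(open("c1.pkl","rb")); k=.64
P=onz(c1,(np.array([(456,53),(717,65),(670,328),(442,325)])+.5)*k-.5,.146)
print("cab",P,P.mean(0),[np.linalg.norm(P[i]-P[i-1]) for i in range(4)])
for a,b in((0,1),(3,2)): v=P[b]-P[a];print(np.arctan2(v[1],v[0]))
for a,b in((0,3),(1,2)): v=P[a]-P[b];print(np.arctan2(-v[0],v[1]))
print("handle",onz(c1,np.array([(382,123),(381,265)])*k,.122))
print("lowh",onz(c1,np.array([(400,142),(400,250)])*k,.032))
# drawer front top edge
print("front top",onz(c1,np.array([(438,66),(424,314),(430,315)])*k,.138))
# slim case: dark or label inside roi
im=c2["img"];hsv=cv2.cvtColor(im,cv2.COLOR_BGR2HSV)
m=np.zeros(im.shape[:2],np.uint8);r=np.s_[90:175,230:285]
dark=(im.max(2)<75).astype(np.uint8);m[r]=dark[r]
m=cv2.morphologyEx(m,cv2.MORPH_OPEN,np.ones((2,2)))
cs=sorted(cv2.findContours(m,0,2)[0],key=cv2.contourArea)[-2:]
for q in cs: print(cv2.contourArea(q),cv2.minAreaRect(q),cv2.boxPoints(cv2.minAreaRect(q)).tolist())
hull=np.vstack(cs[-1:]);
W=onz(c2,hull.reshape(-1,2),.062)
rect=cv2.minAreaRect((W[:,:2]*1000).astype(np.float32));print(rect)
G=onz(c2,np.array([(401,152),(427,154),(397,262),(376,258)])*k,.062);print(G,G.mean(0))
crop=np.hstack([cv2.resize(im[85:180,220:290],None,fx=6,fy=6,interpolation=0),cv2.resize(cv2.cvtColor(m[85:180,220:290]*255,cv2.COLOR_GRAY2BGR),None,fx=5,fy=6,interpolation=0)])
cv2.imwrite("pics/case.png",crop)
```

```text
cab [[0.6413 0.2453 0.146 ]
 [0.8258 0.2413 0.146 ]
 [0.8242 0.0461 0.146 ]
 [0.637  0.0492 0.146 ]] [0.7321 0.1455 0.146 ] [np.float64(0.19620740184181076), np.float64(0.18454607215860933), np.float64(0.19527548344354134), np.float64(0.18721775443225916)]
-0.02165343498395881
-0.016586715089013177
-0.02224515450112522
-0.008578305701467297
handle [[0.5898 0.2031 0.122 ]
 [0.5879 0.0932 0.122 ]]
lowh [[0.6043 0.1974 0.032 ]
 [0.6044 0.0916 0.032 ]]
front top [[0.6301 0.2389 0.138 ]
 [0.6231 0.0557 0.138 ]
 [0.6281 0.0548 0.138 ]]
18.0 ((264.15386962890625, 98.73076629638672), (12.355316162109375, 2.941741943359375), 11.309932708740234) [[257.8077392578125, 98.96153259277344], [258.3846435546875, 96.07691955566406], [270.5, 98.5], [269.923095703125, 101.38461303710938]]
310.5 ((254.78302001953125, 138.50942993164062), (16.345905303955078, 57.41670608520508), 15.945395469665527) [[239.03773498535156, 163.867919921875], [254.81130981445312, 108.6603775024414], [270.5283203125, 113.15093994140625], [254.75473022460938, 168.35848999023438]]
((474.11077880859375, -115.48534393310547), (73.3918228149414, 20.73877716064453), 74.48755645751953)
[[ 0.4763 -0.0637  0.062 ]
 [ 0.4971 -0.0652  0.062 ]
 [ 0.4734 -0.1528  0.062 ]
 [ 0.4555 -0.1494  0.062 ]] [ 0.4755 -0.1078  0.062 ]
```

View pics/case.png

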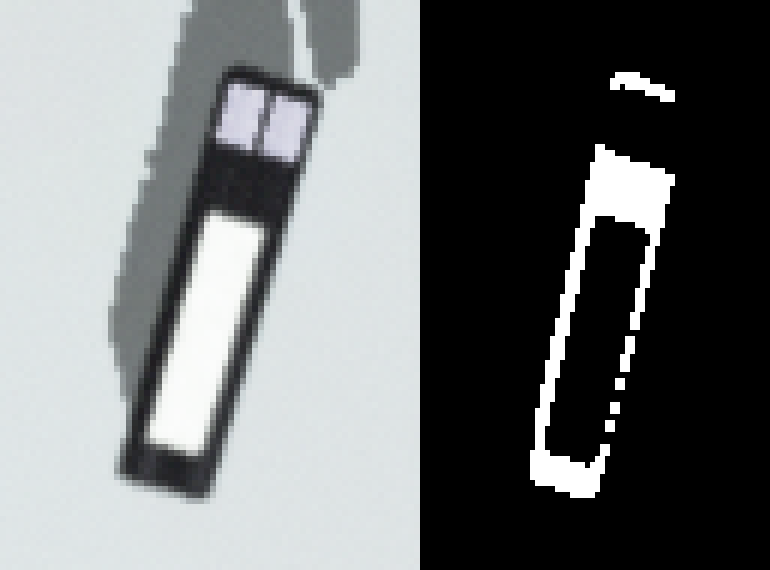

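Corners in the 6x crop are at (225,67), (322,95), (207,497) and (118,478). I'll compute the case pose from them, then hook the bar with the rear finger and pull the drawer out.

Run:
```python
from workcell import *
from h import *
np.set_printoptions(precision=4,suppress=True)
c1,c2=pickle.load(open("c1.pkl","rb"))
px=(np.array([(225,67),(322,95),(207,497),(118,478)])+.5)/6-.5+[220,85]
P=onz(c2,px,.062)[:,:2];a=(P[0]+P[1]-P[2]-P[3])/2;w=(P[1]+P[2]-P[0]-P[3])/2
print("case",P.mean(0),np.linalg.norm(a),np.linalg.norm(w),"yaw",np.arctan2(-a[0],a[1]),np.arctan2(w[1],w[0]))
yaw=-.018;u=np.array([np.cos(yaw),np.sin(yaw),0])
t=np.array([.589,.148,.118])-.034*u
reach(t+[0,0,.10],quat(yaw))
print("down",move_l(t,.12,guard=8),state()["ee_pos"])
g=move_l(t-.15*u,.07,guard=14);s=state();print("pull",g,s["ee_pos"],s["ft_force"],(t-s["ee_pos"])@u)
move_l(s["ee_pos"]+.004*u,.05)
p=state()["ee_pos"];move_l(p+[0,0,.15],.2)
reach([.54,.07,.30],quat(yaw));c=shot("wrist");pickle.dump(c,open("c3.pkl","wb"))
cv2.imwrite("pics/w3.png",cv2.resize(c["img"][:256],(800,400),interpolation=cv2.INTER_CUBIC))
print(state()["time_s"],state()["ft_force"])
```

```text
case [ 0.4752 -0.1075] 0.08879179883567102 0.02055964531372349 yaw -0.267023623056772 -0.23782583825514242
down False [0.5558 0.1486 0.1187]
pull True [0.42   0.1516 0.1183] [0.5404 0.3041 0.2   ] 0.13502662861424838
7.4167 [-0.448  -0.1441  0.6263]
```

View pics/w3.png

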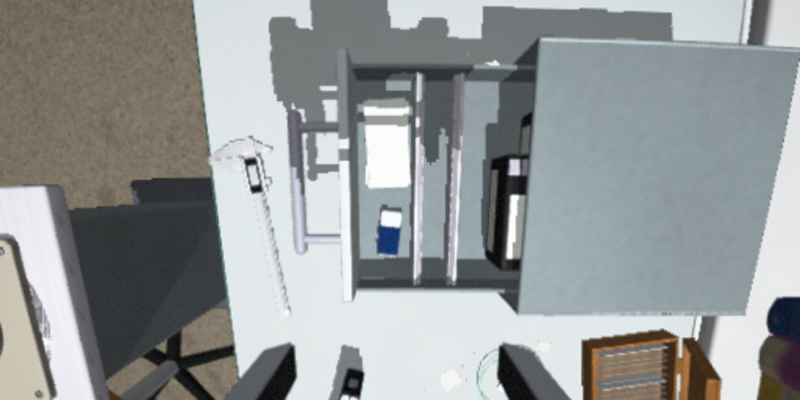

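The drawer is out. The bar runs from (295,112) to (300,250), with the two partition lips at x≈417 and x≈457 spanning y 70–285. I'll zoom in to measure the gap.

Run:
```python
from h import *
np.set_printoptions(precision=4,suppress=True)
c=pickle.load(open("c3.pkl","rb"))
cv2.imwrite("pics/gap.png",cv2.resize(c["img"][35:195,180:312],(660,600),fx=0,fy=0,interpolation=cv2.INTER_NEAREST))
H=onz(c,np.array([(294.5,111),(300.5,253)])*.64,.122);print("handle",H,H.mean(0))
```

```text
handle [[0.4648 0.2056 0.122 ]
 [0.4613 0.0972 0.122 ]] [0.463  0.1514 0.122 ]
```

View pics/gap.png

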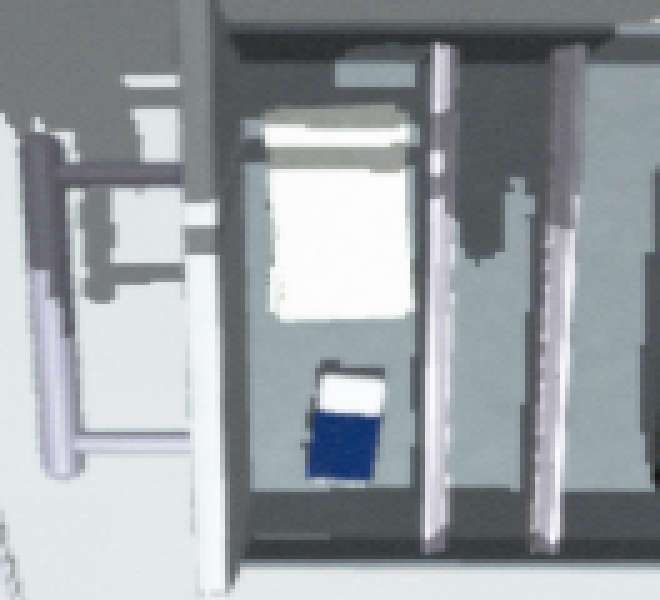

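Crop scale is 5x horizontally and 3.75x vertically. The outer lip edges at z=0.093 are at crop x=430 and 585 (y=45) and x=424 and 562 (y=550); the outer lip spacing should come to about 33–35 mm.

Run:
```python
from h import *
np.set_printoptions(precision=4,suppress=True)
c=pickle.load(open("c3.pkl","rb"))
f=lambda pts:(np.array(pts,float)+.5)/[5,3.75]-.5+[180,35]
L=onz(c,f([(430,45),(585,45),(424,550),(562,550)]),.093)
print(L);print("mid",L.mean(0),L[1]-L[0],L[3]-L[2])
for a,b in((0,2),(1,3)): v=L[a]-L[b];print("yaw",np.arctan2(-v[0],v[1]))
W=onz(c,f([(454,45),(552,45),(445,550),(530,550)]),.067)
print("inner",W[:,0],onz(c,f([(454,300),(440,300)]),.09)[:,0])
F=onz(c,f([(183,30),(200,590)]),.138);print("front",F,F.mean(0))
```

```text
[[0.5574 0.2368 0.093 ]
 [0.5963 0.2363 0.093 ]
 [0.5546 0.0632 0.093 ]
 [0.5937 0.0625 0.093 ]]
mid [0.5755 0.1497 0.093 ] [ 0.0389 -0.0005  0.    ] [ 0.0391 -0.0007  0.    ]
yaw -0.016183939272927717
yaw -0.01506999912272624
inner [0.5649 0.5913 0.5618 0.5876] [0.5634 0.5596]
front [[0.5012 0.2315 0.138 ]
 [0.4965 0.061  0.138 ]] [0.4989 0.1462 0.138 ]
```

Gap centre is about (0.5765, 0.1495), yaw -0.017. `gripper_open` opens fully, so the rear finger would sweep to +59 mm and could hit a filed case. I'll check where the filed cases stand in y.

Run:
```python
from h import *
np.set_printoptions(precision=4,suppress=True)
c=pickle.load(open("c3.pkl","rb"));im=c["img"]
cv2.imwrite("pics/filed.png",cv2.resize(im[55:185,285:355],(420,780)[::1] if 0 else (420,600),interpolation=0))
m=(im.max(2)<60)[55:185,285:355]
for r in range(0,130,6): print(r+55,"".join(".#"[int(v)] for v in m[r]))
f=lambda p,z:print(z,onz(c,np.array(p)*.64,z)[:,:2].round(3).tolist())
pts=[(490,158),(505,158),(522,115),(530,115),(490,265),(505,268)]
f(pts,.067);f(pts,.127)
```

```text
55 ......................................................................
61 ......................................................................
67 ......................................................................
73 ...................................................#####..............
79 .................................................######...............
85 ......................................................................
91 ......................................................................
97 ......................................................................
103 .............................###########..............................
109 ..................................######..............................
115 .................................###################..................
121 .................................###################..................
127 ................................########..............................
133 ................................########..............................
139 ................................#######...............................
145 ...............................########...............................
151 ..........................#....#######................................
157 ...............................#######................................
163 ..........................###########.................................
169 ...............................######..#########......................
175 ......................................................................
181 ......................................................................
0.067 [[0.626, 0.172], [0.639, 0.172], [0.653, 0.208], [0.66, 0.208], [0.629, 0.074], [0.644, 0.071]]
0.127 [[0.613, 0.169], [0.624, 0.168], [0.636, 0.199], [0.642, 0.199], [0.616, 0.085], [0.629, 0.083]]
```

View pics/filed.png

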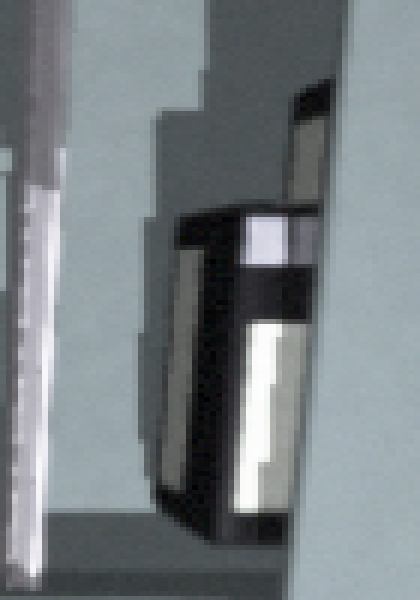

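The near filed case ends at y≈0.168 and starts about 50 mm behind the gap. The far one starts about 75 mm behind. If I place the slim case toward +y, with the pads at y≈0.196, the fingers can open freely. I'll pick the case and stop just above the lips to verify.

Run:
```python
from workcell import *
from h import *
np.set_printoptions(precision=4,suppress=True)
def go(p,v,ori=None):
    p=np.array(p);move_l(p,v,ori=ori);pause(.2);move_l(2*p-state()["ee_pos"],.03);pause(.15);return state()["ee_pos"]-p
y0=-.265;p=np.array([.4752,-.1075,0])+.012*np.array([-np.sin(y0),np.cos(y0),0])
reach(p+[0,0,.16],quat(y0))
print(move_l(p+[0,0,.047],.12,guard=8),state()["ee_pos"]-p)
close_gripper();s=state();print(s["gripper_width"],s["grasp_force"],s["ee_pos"]-p,s["eef_rot"])
zp=s["ee_pos"][2]
move_l(p+[0,0,.235],.15)
print(state()["gripper_width"])
e=go([.5773,.196,.235],.15,quat(-.017));print("err",e)
pause(.2);e=go([.5773,.196,.152],.1);s=state();print("err",e,s["ft_force"],zp,s["eef_rot"],quat(-.017),s["time_s"],s["gripper_width"])
d={n:shot(n) for n in("scene","side","wrist")};pickle.dump((d,zp),open("c4.pkl","wb"))
a=cv2.resize(d["wrist"]["img"][60:260,180:330],(400,533));b=d["side"]["img"];
cv2.imwrite("pics/pre.png",np.hstack([a,cv2.resize(b[110:210,235:310],(400,533))]))
```

```text
False [ 0.0006 -0.      0.0476]
0.02168301001153999 29.973666071891785 [-0.0001  0.      0.047 ] [-0.0001  0.7943  0.6075 -0.0001]
0.021807429147496272
err [ 0.      0.0004 -0.0001]
err [-0.0004 -0.0001 -0.0007] [ 0.3376 -0.1169 -1.2115] 0.04695757353159706 [-0.      0.7131  0.7011  0.    ] [0.     0.7131 0.7011 0.    ] 16.4917 0.021790256589006934
```

View pics/pre.png

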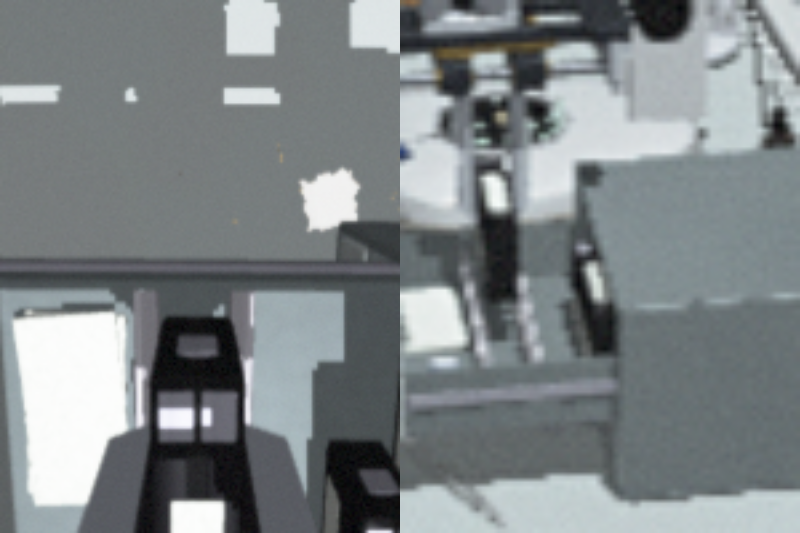

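The case hangs upright between the lips, with lips at crop x≈135–157 and 232–252 and the case's end at 163–235. I'm out of picture views, so I'll check the centring from grey profiles.

Run:
```python
from h import *
d,zp=pickle.load(open("c4.pkl","rb"));g=cv2.cvtColor(d["wrist"]["img"],cv2.COLOR_BGR2GRAY)
print(list(range(226,280)))
for r in (171,174,177,180,184,188,192,196,200,206): print(r,g[r,226:280].tolist())
```

```text
[226, 227, 228, 229, 230, 231, 232, 233, 234, 235, 236, 237, 238, 239, 240, 241, 242, 243, 244, 245, 246, 247, 248, 249, 250, 251, 252, 253, 254, 255, 256, 257, 258, 259, 260, 261, 262, 263, 264, 265, 266, 267, 268, 269, 270, 271, 272, 273, 274, 275, 276, 277, 278, 279]
171 [82, 83, 84, 87, 118, 131, 124, 115, 114, 115, 114, 114, 101, 88, 85, 84, 84, 83, 83, 83, 80, 80, 83, 80, 82, 82, 83, 84, 83, 86, 83, 83, 81, 83, 84, 85, 81, 82, 83, 83, 88, 108, 110, 113, 111, 115, 117, 146, 210, 174, 168, 169, 170, 168]
174 [159, 109, 89, 87, 118, 128, 125, 116, 117, 113, 112, 114, 100, 88, 83, 82, 82, 81, 81, 82, 80, 80, 84, 84, 84, 83, 80, 84, 82, 81, 84, 85, 82, 83, 81, 88, 124, 127, 95, 84, 88, 110, 111, 111, 113, 115, 117, 147, 215, 170, 167, 166, 167, 166]
177 [161, 164, 163, 136, 127, 130, 126, 117, 114, 115, 112, 114, 109, 90, 83, 84, 80, 82, 82, 77, 79, 81, 80, 79, 79, 81, 80, 78, 79, 80, 81, 81, 80, 90, 151, 158, 163, 161, 101, 83, 86, 110, 112, 111, 113, 114, 119, 144, 214, 164, 162, 167, 167, 170]
180 [238, 153, 158, 162, 134, 130, 128, 114, 113, 115, 112, 113, 108, 91, 71, 39, 17, 1
[... 905 characters left out ...]
82, 165, 108, 107, 125, 132, 119, 114, 111, 107, 61, 19, 14, 12, 12, 17, 7, 14, 1, 16, 18, 18, 6, 16, 17, 21, 9, 19, 18, 18, 16, 6, 17, 21, 13, 14, 18, 13, 12, 4, 18, 8, 26, 86, 174, 232, 232, 212, 181, 173, 174, 174, 176]
200 [235, 191, 164, 111, 147, 217, 249, 217, 188, 131, 79, 31, 18, 15, 13, 13, 12, 21, 11, 20, 19, 18, 10, 16, 13, 19, 14, 11, 15, 16, 21, 10, 15, 15, 15, 16, 14, 12, 7, 12, 17, 21, 13, 19, 33, 120, 235, 231, 201, 179, 176, 175, 176, 175]
206 [238, 152, 161, 168, 134, 214, 248, 170, 119, 111, 55, 21, 17, 35, 41, 44, 44, 44, 42, 44, 43, 45, 46, 55, 56, 55, 40, 25, 25, 31, 48, 53, 55, 51, 47, 45, 46, 47, 46, 45, 47, 46, 33, 20, 21, 73, 193, 223, 186, 178, 177, 180, 179, 181]
```

The gap's mid column is 252.3 against 253.4 for the case, so I'll shift about 0.9 mm toward -x and then insert under guard.

Run:
```python
from workcell import *
from h import *
np.set_printoptions(precision=4,suppress=True)
x=.5773-.0004*0-.0009
move_l([x,.196,.145],.05);pause(.2);s=state();f0=s["ft_force"];print(s["ee_pos"])
xc=2*x-s["ee_pos"][0];yc=2*.196-s["ee_pos"][1]
for z in (.128,.118,.1125,.109):
    g=move_l([xc,yc,z],.03,guard=15);pause(.15);s=state()
    print(z,g,s["ee_pos"],s["ft_force"]-f0,s["ft_torque"],s["gripper_width"],s["time_s"])
    if g: break
```

```text
[0.5765 0.196  0.145 ]
0.128 False [0.5765 0.1961 0.1282] [ 0.5571 -0.5945 -1.2338] [0.0596 0.0199 0.0172] 0.021749572956745636 17.9833
0.118 False [0.5764 0.196  0.1181] [-0.0763 -1.0385 -0.8842] [0.0578 0.0028 0.0147] 0.02165020327619454 18.6167
0.1125 False [0.5763 0.196  0.1124] [ 0.6522 -0.5628 -0.6126] [0.0262 0.0367 0.0524] 0.021681384813028448 19.1
0.109 True [0.579  0.196  0.1119] [ 1.1264 -0.9332  6.6083] [-0.0838 -0.158  -0.0557] 0.021842755860002446 19.4583
```

The case is on the floor: contact came at TCP z=0.1119, expected 0.112. I'll release, retreat, and check that the top of the case is at height and the drawer is where it should be.

Run:
```python
from workcell import *
from h import *
np.set_printoptions(precision=4,suppress=True)
gripper_open();s=state();print(s["gripper_width"],s["ft_force"],s["ee_pos"])
p=s["ee_pos"].copy();p[2]=.26;print("up",move_l(p,.12,guard=15),state()["ee_pos"])
reach([.54,.07,.30],quat(-.017));c=shot("wrist");pickle.dump(c,open("c5.pkl","wb"))
g=cv2.cvtColor(c["img"],cv2.COLOR_BGR2GRAY)
# expected top corners of case (z=.127) / dark mask in ROI
ex=np.array([.577,.184,.127])+np.array([[-.011,.046,0],[.011,.046,0],[.011,-.046,0],[-.011,-.046,0]]);q=proj(c,ex);print(q)
m=np.zeros_like(g);x0,y0=q.min(0).astype(int)-12;x1,y1=q.max(0).astype(int)+12
m[y0:y1,x0:x1]=(c["img"].max(2)<60)[y0:y1,x0:x1]
m=cv2.morphologyEx(m,cv2.MORPH_CLOSE,np.ones((3,3)))
k=max(cv2.findContours(m,0,2)[0],key=cv2.contourArea);print(cv2.boundingRect(k),cv2.minAreaRect(k))
for r in range(y0,y1,5): print(r,"".join(" .:-=+*%@#"[9-v*10//256] for v in g[r,150:330]))
print(state()["time_s"])
```

```text
0.09375723574667331 [ 0.3491 -0.2962  0.0186] [0.5778 0.1958 0.1109]
up False [0.5773 0.1957 0.2592]
[[273.1515  46.09  ]
 [292.3477  45.8416]
 [290.9934 127.8175]
 [273.0829 128.086 ]]
(261, 45, 38, 84) ((279.5, 86.5), (83.0, 37.0), 90.0)<stdin>:14: RuntimeWarning: overflow encountered in scalar multiply
Traceback (most recent call last):
OverflowError: Python integer 256 out of bounds for uint8
```

The case's top spans rows 45–129 against 46–128 expected for z=0.127, so it is seated. Now I'll shut the drawer with closed fingers against the bar.

Run:
```python
from workcell import *
from h import *
np.set_printoptions(precision=4,suppress=True)
yaw=-.017;u=np.array([np.cos(yaw),np.sin(yaw),0]);q=quat(yaw+np.pi/2)
close_gripper()
t=np.array([.463,.151,.118])-.045*u
reach(t+[0,0,.12],q)
print("down",move_l(t,.12,guard=8),state()["ee_pos"])
g=move_l(t+.19*u,.07,guard=15);s=state();print("push",g,s["ee_pos"],s["ft_force"],(s["ee_pos"]-t)@u,s["time_s"])
c=shot("scene");pickle.dump(c,open("c6.pkl","wb"))
```

```text
down False [0.4185 0.152  0.1184]
push True [0.5863 0.1481 0.1171] [ 0.4543 -0.4711 -0.6713] 0.16837021063817723 28.4583
```

Run:
```python
from workcell import *
from h import *
np.set_printoptions(precision=4,suppress=True)
yaw=-.017;u=np.array([np.cos(yaw),np.sin(yaw),0])
for i in range(2):
    p=state()["ee_pos"];g=move_l(p+.025*u,.03,guard=20);s=state();print("push",g,s["ee_pos"],s["ft_force"])
    pause(.3);print(state()["ee_pos"],state()["ft_force"])
p=state()["ee_pos"];move_l(p-.02*u,.08);p=state()["ee_pos"];move_l(p+[0,0,.15],.15)
reach([.60,.08,.30],quat(0));c=shot("wrist");pickle.dump((c,shot("side"),shot("scene")),open("c7.pkl","wb"))
print(state()["time_s"])
im=c["img"];g=cv2.cvtColor(im,cv2.COLOR_BGR2GRAY).astype(int)
c1=pickle.load(open("c1.pkl","rb"))[0];g1=cv2.cvtColor(c1["img"],cv2.COLOR_BGR2GRAY).astype(int)
print(c["pos"],c1["pos"])
for r in (95,125,145,180,196): print(r,"\n now",g[r,238:296].tolist(),"\n was",g1[r,238:296].tolist())
```

```text
push True [0.5862 0.1473 0.1161] [-0.7446 -0.4949  0.3368]
[0.5856 0.1471 0.1157] [-0.3417 -0.009  -0.1413]
push True [0.5861 0.147  0.1152] [-0.1054  0.2759  0.209 ]
[0.5856 0.1468 0.1148] [ 0.1449 -0.6686 -0.1065]
32.775
[0.5996 0.0804 0.2994] [0.5997 0.078  0.2995]
95 
 now [224, 224, 223, 224, 224, 224, 223, 220, 149, 118, 118, 119, 118, 114, 89, 89, 97, 104, 107, 102, 96, 89, 84, 87, 86, 86, 87, 86, 87, 88, 89, 86, 87, 84, 82, 76, 75, 81, 79, 76, 77, 79, 79, 83, 78, 83, 77, 81, 80, 87, 76, 80, 80, 82, 80, 83, 83, 82] 
 was [116, 112, 93, 87, 90, 95, 104, 101, 92, 88, 95, 133, 121, 115, 114, 146, 174, 194, 190, 179, 184, 197, 200, 201, 194, 123, 105, 106, 107, 107, 107, 105, 106, 81, 77, 77, 79, 115, 124, 124, 126, 122, 123, 102, 101, 133, 140, 140, 132, 75, 74, 80, 76, 79, 80, 81, 75, 81]
125 
 now [224, 225, 224, 225, 224, 224, 226, 225, 224, 224, 224, 218, 146, 112, 136, 167, 187, 209, 205, 189, 169, 153, 186, 221, 224, 225, 224, 224, 223, 218, 144, 120, 117, 117, 119, 118, 118, 115, 93, 81, 86, 108, 108, 131, 91, 81, 84, 88, 105, 142, 168, 170, 169, 171, 172, 171, 171, 167] 

[... 1340 characters left out ...]
40, 239, 240, 237, 180, 103, 79, 73, 74, 73, 118, 159, 166, 166, 171, 167, 170, 170, 169, 167, 168, 166, 165]
196 
 now [224, 224, 223, 224, 224, 223, 225, 224, 224, 222, 222, 225, 224, 222, 224, 225, 225, 223, 223, 222, 225, 223, 226, 223, 224, 223, 224, 223, 222, 224, 224, 223, 224, 224, 223, 223, 223, 224, 220, 157, 81, 75, 80, 91, 107, 153, 173, 178, 177, 177, 175, 175, 172, 174, 172, 172, 173, 176] 
 was [220, 218, 218, 218, 218, 219, 219, 218, 220, 218, 219, 218, 217, 219, 219, 220, 219, 218, 220, 221, 217, 220, 217, 219, 219, 218, 218, 220, 219, 219, 216, 197, 128, 206, 236, 239, 239, 237, 228, 213, 130, 71, 56, 61, 109, 152, 166, 168, 168, 170, 168, 170, 169, 168, 170, 165, 168, 166]
```

The upper bar now sits directly above the shut lower drawer's bar, within about 0.5 mm. It has moved the expected 14 mm from its ajar position, and repeated pushes stop at the same point, so the drawer is shut. The arm is clear, so I'm handing in.

```bash
python3 -c "
from workcell import *
print(close_job())"
```

```text
the job is handed in; nothing more can be done
None
```

The slim case is standing on the floor of the upper drawer between the two partition plates, the drawer is pushed fully shut, and the job was handed in at about 33 s; the hand-in gave no verdict.

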